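# Load-test the red stopper on the lever stand

## Task

Push an arm of the specimen wheel round with one fingertip until the red stopper stands squarely under the gauge's plunger, keeping your fingers off the stoppers and leaving them in their seats. Then push the lever down with the fingertip until the needle on the dial stands in the green band, never letting it reach the red, and finish while holding it there, still pushing on the lever. Load no other stopper, and leave everything else on the bench where it is.

Things in the scene. Friction and masses are not known exactly. Their poses are not given: they have to be found in the camera images.
- stand: Grey lever test stand, fixed; origin on the bench under the wheel's axis, its y axis points to the plunger (115 mm away). Flat bed plate, top 16 mm above the bench (22 mm within 26 mm of the wheel's axis). Over the plunger hang gauge, head and lever up to 0.30 m; a 30 mm column, 256 mm high, stands 122 mm behind it.
- wheel_axis (a point): On the upright axis of the aluminium specimen wheel, 50 mm above the bench; its hub is 42 mm across, the cap on it 52 mm above the bench. Four straight arms 90 deg apart, 14 wide, 28 to 42 mm above the bench, bare from 21 to 94 mm from the axis. Each ends in a round seat, 41 across, 26 to 46 mm above the bench, centred 115 mm from the axis, with a stopper in it.
- specimen_wheel (a joint): Angle of the specimen wheel about its upright axis, rad, counter-clockwise from above positive, 0 at the start; it turns either way without stops, with a light drag of about 0.12 N m, and stays where it is left.
- stopper_red: The red rubber stopper, 23 mm across, 24 high, standing loose in one seat (1.3 mm of play); origin at the centre of its underside, z up. One wheel arm points from the wheel's axis to it. Its top is 58 mm above the bench.
- plunger_tip (a point): Centre of the flat underside (12 mm across) of the gauge's steel plunger, which points straight down, 115 mm from the wheel's axis and at rest 68 mm above the bench (10 mm above a stopper's top). The round gauge over it is 66 mm across, 83 to 149 mm above the bench, all within 42 mm of the plunger's axis.
- plunger: The gauge's plunger itself, origin at the point plunger_tip.
- lever (a joint): Swing of the hand lever, rad: 0 at rest (raised by its return spring, 0.36 rad above level), 0.36 level, 0.72 at the lower stop. Pushed down it lowers gauge and plunger by 36 mm per rad. It springs back up when let go.
- lever_grip (a point): Top of the lever's black round grip (20 mm thick, 70 long, this point 42 mm along it), 0.29 m above the bench at rest. The pivot is 150 mm back along the lever, which runs from there over the plunger and away from the wheel, along the stand's y axis. It goes down when pushed (about 4 N here); with the red stopper under the plunger it is 0.227 to 0.207 m high in the green band.
- needle (a joint): Needle of the dial on the gauge's face (turned 0.5 rad from the stand's front to the wheel), rad, clockwise: 0 = no load (lower left), 0.314 per newton, 4.71 full scale (15 N). Green band at the top: 1.57 to 3.14 (5 to 10 N; straight up is 2.36); red band from 3.77 (12 N) on. The plunger gives 1 mm per newton: the needle moves 11.3 rad per rad of lever from the lever value (0.28) where it meets the stopper.
- stopper_black_a: A black rubber stopper, 30 across, 24 high, standing in another seat; origin at the centre of its underside. Not to be tested.
- stopper_black_b: A black rubber stopper, 30 across, 24 high, standing in another seat; origin at the centre of its underside. Not to be tested.
- stopper_black_c: A black rubber stopper, 30 across, 24 high, standing in another seat; origin at the centre of its underside. Not to be tested.
- bottle_250: Bystander: glass bottle with blue screw cap and yellow-green contents, 70 across, 143 high (mm); origin at the centre of its underside. Leave it alone.
- timer: Bystander: white wedge-shaped bench timer, 35 by 62, 52 high (mm); origin at the centre of its underside. Leave it alone.
- driver: Bystander: screwdriver with red handle, lying flat, 158 long, 22 thick (mm); origin at the centre of its underside. Leave it alone.
- vial_a: Bystander: small screw-cap vial with black cap, 24 across, 54 high (mm); origin at the centre of its underside. Leave it alone.
- petri_a: Bystander: glass dish, 60 across, 16 high (mm); origin at the centre of its underside. Leave it alone.

How it is judged:
By the outcome, as a careful person would: the job done as asked, in the order asked, and still so for the second after the job is handed in, while the arm keeps its last pose, push and grip.
It also fails if it takes over 67 s, if anything falls off the work surface, if the arm or the gripper's body presses on something with over 40 N, if the wrist force passes 120 N, or if a joint passes its speed limit or range.

## Robot

A 6-joint arm with a two-finger parallel gripper is mounted at the origin on a cart in front of the work surface, level with it; the furniture and walls round the work are solid. World frame = base frame: x ahead of the robot, y to its left, z up, the work surface at z = 0. Lengths are in m, angles in rad, forces in N, time in s.
With the tool pointing down it reaches from about 0.35 to 0.975 m from the base axis. Payload 4.9 kg.
Tool frame: the origin (TCP) lies midway between the tips of the shut fingers; the grasp point (between the pads) lies 19 mm behind it; x points along the fingers, z is the direction in which the jaws open and shut, and the axes are right-handed (so a half turn about x gives the same grasp; the last joint's range is limited). The gripper opens to 85 mm and grips with 20 to 120 N. Pads are 22 mm wide; open, the fingers measure 114 mm over their backs; the gripper's body (76 mm by 85 mm) begins 54 mm behind the grasp point. The pads swing forward as they close: fully open they stand 13 mm farther back than shut.
Start: joints at [-1.394, 0.053, 1.613, -0, 1.476, -0.119], TCP at [0.182, -0.598, 0.231] pointing down, gripper open.
Joint ranges: [-3.01, 3.01], [-1.01, 2.22], [0.06, 2.58], [-1.02, 4.17], [0.09, 2.62], [-3.14, 3.14]. Speed limits (rad/s): [2.57, 2.57, 3.14, 3.14, 3.14, 3.14].

## Interface

Orientations are given as a unit quaternion [w, x, y, z].
In Python, from plant import state, cams, workorder, nets gives the robot as it stands.
- The arm moves only by the tool play_rows, never from a script. Its argument "motion" is a list of rows, each a list of 3 entries, a list of its own where there are three numbers: the closure, from -1 (fully open) to 1 (shut), then the shift along the world's x, y, z in m, then the turn about the world's z in rad. A call has 1 to 5 rows; each row is the pose to reach, as a shift and turn from the pose commanded when the call began; what a row does not reach only later rows make up. A row lasts 1/10 s, in which the tool goes at most 50 mm and 8.59 degrees, less where a joint would pass 70% of its speed; a pose out of reach is approached as far as the arm can. A call with a gripper value outside its range is refused whole. The fingers move at their own pace and stop on an object; the grip force is fixed at half the most. Time passes only in rows, so rows that repeat a pose let the fingers close. It gives the time, the measured TCP pose, the force and the opening at its end, in the units of the state.
- state(): the state, without advancing time (a new reading comes with each control period).
- cams.grab_frame(name): name is "scene" or "top" or "wrist"; returns (picture, depth): 480x640x3 uint8, red, green, blue; 480x640 float32, m along the optical axis (not along the pixel's ray), 0 where there is no reading.
- cams.camera_info(name): a dict with "K" (3x3 intrinsics, pixels), "rvec" (rotation vector, rad) and "tvec" (3), from world to camera coordinates, as OpenCV has them. Camera axes: x right, y down, z forward; pixel columns grow to the right and rows downward; lengths in m; the calibration is good to about 2 mm. The wrist camera is an equidistant fisheye: a pixel r from the principal point sees the ray r / f radians off the axis. A picture is of the moment at which its call begins: read the wrist's pose just before it. camera_info takes no time and is no camera call; for the wrist camera it gives the pose at the moment of the call.
- workorder.job_done(): hands the job in, once; it reports no verdict.
Trained networks look in the newest picture that a camera, given by its name, has taken for a name from the list of things; names that differ only in an ending like _2 or _b are one class to them, and where a whole thing is asked for, a point or a joint stands for the part that bears it (a point fixed in the world has none). Each returns a list of dicts, best first, with "score" (0 to 1); they miss things now and then, are a little off and sometimes report something else, mostly with a low value. They report only what shows in the picture. A call takes as long as a camera call.
- nets.recognise(camera, target): "at" ([x, y, z] in m, in world coordinates, good to about 4 mm: the middle of the surface that is visible of it).
- nets.landmark_of(camera, target): "at" ([x, y, z] in m, in world coordinates, good to about 4 mm: a listed point, or the origin of a listed thing).
The state is a dict: "time": time; "joint_pos": joint angles; "joint_vel": joint speeds; "joint_efforts": joint torques, N m; "tool_pos": TCP position; "tool_rot": TCP orientation; "contact_force": force on the tool from outside, world axes, zero at the start; "ft_torque": the same for the moment, N m; "gripper_width": opening from 0.0 (shut) to 1.0 (fully open).
Only numpy, scipy, OpenCV 4.12 (cv2) and the standard library are available. Lean on these libraries where they do the work, as an engineer would, in place of code of your own. Each camera call takes 0.05 s, during which the arm holds its last target.

## Working session

There is one attempt and no reset: what is moved stays moved. The work goes in short steps, Python scripts to look and compute and a tool call to move; the robot and the scene stay as the last step left them, time stands still between calls to the robot, and variables do not carry over. Pictures are saved under pics/ and viewed, and the job is handed in when it is done.

Besides the shell and the picture viewer there is one more tool, called after "Call:" by a JSON object that holds its "fn" and its "kwargs". play_rows: Moves the arm, as the interface text tells. Its arguments: {"type":"object","properties":{"motion":{"type":"array","items":{"type":"array"}}},"required":["motion"]}

```bash
ls; mkdir -p pics; python3 - <<'E'
from plant import state,cams,workorder,nets
import cv2
print(state())
for n in ["scene","top","wrist"]:
    p,d=cams.grab_frame(n); cv2.imwrite(f"pics/{n}0.png",p[:,:,::-1])
    for t in (["wheel_axis","stopper_red","plunger_tip","lever_grip","stand"]if n!="wrist" else []):
        print(n,t,nets.landmark_of(n,t)[:2])
E
```

```text
pics
{'time': 0.0, 'joint_pos': array([-1.39400575e+00,  5.33670228e-02,  1.61427027e+00,  3.19083828e-05,
        1.47599141e+00, -1.18997253e-01]), 'joint_vel': array([-0.00054711, -0.00110567,  0.00053514,  0.00097187,  0.00383695,
        0.00110846]), 'joint_efforts': array([ 1.62677155e-03, -3.93686128e+01, -3.70171523e+01, -1.06382444e-05,
        7.21002274e-03, -3.45611390e-06]), 'tool_pos': array([ 0.18208612, -0.59725052,  0.23007089]), 'tool_rot': array([ 0.56770275,  0.42136703,  0.56873435, -0.42036251]), 'contact_force': array([-0.45604228,  0.8917792 , -0.91199423]), 'ft_torque': array([-0.01352052, -0.00240946, -0.02407641]), 'gripper_width': 0.9968471134766045}
scene wheel_axis [{'at': [0.5058, 0.1286, 0.0512], 'score': 0.93}, {'at': [0.4496, 0.3385, 0.2896], 'score': 0.25}]
scene stopper_red [{'at': [0.5469, 0.0206, 0.0313], 'score': 0.41}]
scene plunger_tip []
scene lever_grip [{'at': [0.4497, 0.3376, 0.2877], 'score': 0.62}, {'at': [0.5459, 0.0212, 0.0323], 'score': 0.2}]
scene stand [{'at': [0.5145, 0.1261, -0.0017], 'score': 0.92}]
top wheel_axis [{'at': [0.5133, 0.1278, 0.0451], 'score': 0.64}, {'at': [0.5606, 0.5454, -0.0036], 'score': 0.63}]
top stopper_red [{'at': [0.5493, 0.0225, 0.0319], 'score': 0.52}]
top plunger_tip []
top lever_grip []
top stand [{'at': [0.5103, 0.1247, -0.001], 'score': 0.6}, {'at': [0.3668, -0.03, 0.0002], 'score': 0.18}]
```

View pics/scene0.png

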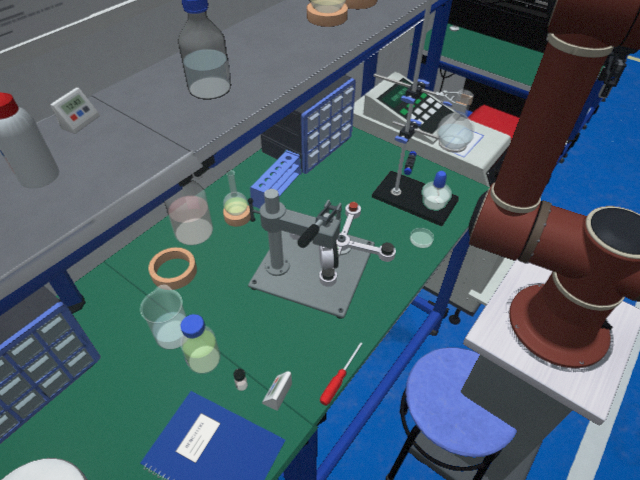

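View pics/top0.png

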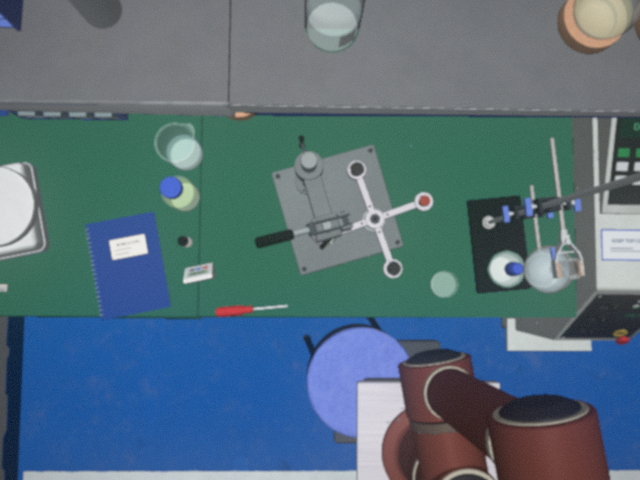

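View pics/wrist0.png

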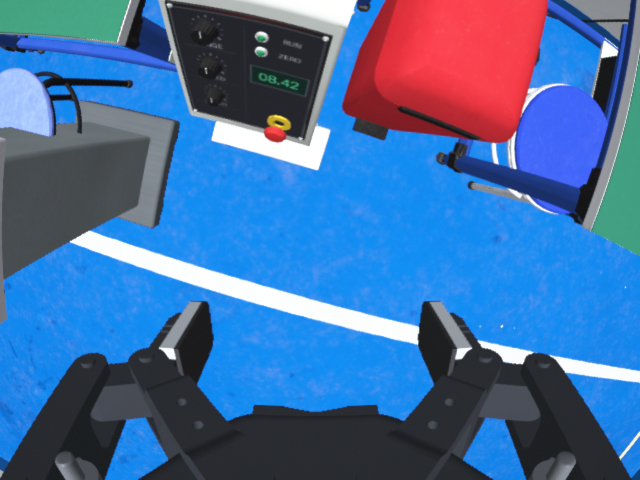

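```bash
cat > h.py <<'E'
from plant import state,cams,workorder,nets
import cv2, numpy as np
def cam(n):
    i=cams.camera_info(n); K=np.array(i["K"],float); R=cv2.Rodrigues(np.array(i["rvec"],float))[0]; t=np.array(i["tvec"],float).ravel()
    return K,R,t
def pix2plane(n,uv,z):
    K,R,t=cam(n); o=-R.T@t; d=R.T@np.linalg.inv(K)@np.array([uv[0],uv[1],1.]); return o+d*(z-o[2])/d[2]
def proj(n,P):
    K,R,t=cam(n); c=(R@np.atleast_2d(P).T).T+t; p=(K@c.T).T; return p[:,:2]/p[:,2:]
def cloud(n,d):
    K,R,t=cam(n); v,u=np.mgrid[:d.shape[0],:d.shape[1]]
    c=np.stack([(u-K[0,2])/K[0,0]*d,(v-K[1,2])/K[1,1]*d,d],-1)
    return (c-t)@R
E
python3 - <<'E'
from h import *
for n in["scene","top"]:
    K,R,t=cam(n); print(n,K[0,0],(-R.T@t).round(3))
H={}
for n in["top","scene"]:
    p,d=cams.grab_frame(n); P=cloud(n,d)[d>0].reshape(-1,3)
    for q in P:
        if q[2]<1 and 0.1<q[0]<0.9 and -.8<q[1]<.6:
            k=(int(q[0]//.05),int(q[1]//.05)); H[k]=max(H.get(k,-1),q[2])
    if n=="top":
        im=cv2.resize(p[120:300,250:450,::-1],None,fx=4,fy=4,interpolation=cv2.INTER_CUBIC)[:,:800]; cv2.imwrite("pics/topz.png",im[:600])
    else: cv2.imwrite("pics/scz.png",cv2.resize(p[170:330,230:430,::-1],None,fx=3.75,fy=3.75,interpolation=cv2.INTER_CUBIC))
print("y:",[j*5 for j in range(11,-17,-1)])
for i in range(16,1,-1): print(i*5,[int(100*H.get((i,j),-.01)) for j in range(11,-17,-1)])
E
```

```text
scene 482.3959871005698 [0.078 0.797 0.929]
top 575.8093718474364 [0.383 0.272 1.291]
y: [55, 50, 45, 40, 35, 30, 25, 20, 15, 10, 5, 0, -5, -10, -15, -20, -25, -30, -35, -40, -45, -50, -55, -60, -65, -70, -75, -80]
80 [55, 41, 42, 41, 41, 41, 51, 41, 41, 41, 41, 41, 41, 41, 46, 43, 20, 20, -1, 2, 2, 2, -1, -1, -1, -1, -1, -1]
75 [55, 41, 41, 41, 41, 41, 59, 58, 51, 41, 41, 41, 41, 41, 51, 51, 49, 43, 0, 9, 9, 10, 10, 9, -1, -1, -1, -1]
70 [41, 41, 41, 41, 41, 41, 53, 58, 41, 41, 41, 41, 41, 41, 48, 49, 41, 43, 42, 41, 9, 9, 9, 9, -1, -1, -1, -1]
65 [41, 41, 41, 41, 41, 41, 41, 41, 41, 41, 41, 41, 41, 41, 41, 41, 41, 41, 41, 41, 41, 38, 37, 36, 30, -1, -1, -1]
60 [41, 41, 41, 41, 41, 41, 41, 41, 41, 41, 41, 41, 41, 41, 41, 41, 41, 41, 41, 41, 41, 39, 37, 36, -1, -1, -1, -1]
55 [14, 14, 0, 0, 1, 21, 26, 21, 4, 4, 1, 6, 0, 1, 33, 32, 1, 2, 2, 5, 5, 5, 5, 5, -1, -1, -1, -8]
50 [14, 14, 0, 0, 0, 2, 21, 23, 23, 5, 4, 6, 0, 33, 61, 33, 2, 2, 2, 4, 4, 4, -1, 4, -1, -3, -3, -3]
45 [5, 5, 0, 0, 29, 29, 27, 25, 23, 5, 2, 0, 0, 33, 35, 33, 1, 0, 0, 2, 2, 2, 2, 2, -1, -3, -3, -3]
40 [5, 5, 2, 0, 29, 29, 20, 21, 2, 6, 6, 0, 0, 1, 34, 35, 2, 0, 0, 2, 2, 2, 2, 2, -1, -3, -3, -3]
35 [2, 5, 5, 0, 0, 0, 2, 1, 0, 6, 6, 1, 1, 1, 33, 34, 1, 0, 0, 2, 2, 2, 2, 2, -1, -3, -3, -3]
30 [1, 0, 2, 2, 2, 1, 0, 0, 0, 0, 0, 0, 1, 1, 1, 0, 0, 0, 0, 1, 1, 1, 1, 1, -1, -1, -1, -1]
25 [0, 0, 2, 2, 0, 0, 0, 0, 0, 0, 0, 69, 68, 0, 0, 0, 0, 0, 0, -7, -5, -6, -7, -13, -1, -1, -1, -1]
20 [-74, -74, -74, -74, -74, -74, -74, -29, -28, 27, 71, 72, 71, -74, -74, -74, -74, -74, -47, -15, -12, -15, -13, -16, 32, -1, -1, -1]
15 [-74, -74, -74, -74, -74, -74, -28, -28, -28, 26, 70, 72, 71, -65, -64, -65, -74, -74, -48, -47, -47, -47, 35, 37, 34, -1, -75, -74]
10 [-74, -74, -74, -74, -74, -74, -28, -28, 0, 0, 68, 65, 29, 0, 0, 0, -75, -74, -74, -74, -74, -74, 34, 37, -74, -74, -74, -74]
```

View pics/topz.png

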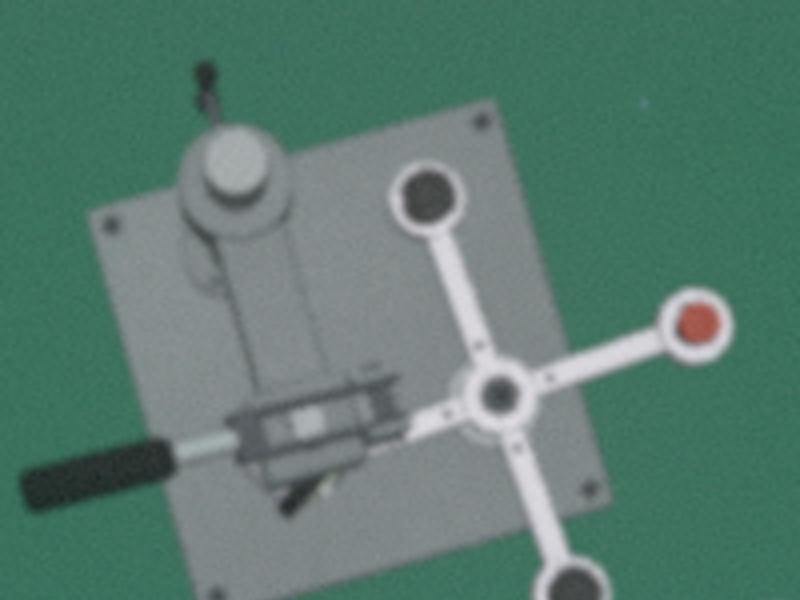

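View pics/scz.png

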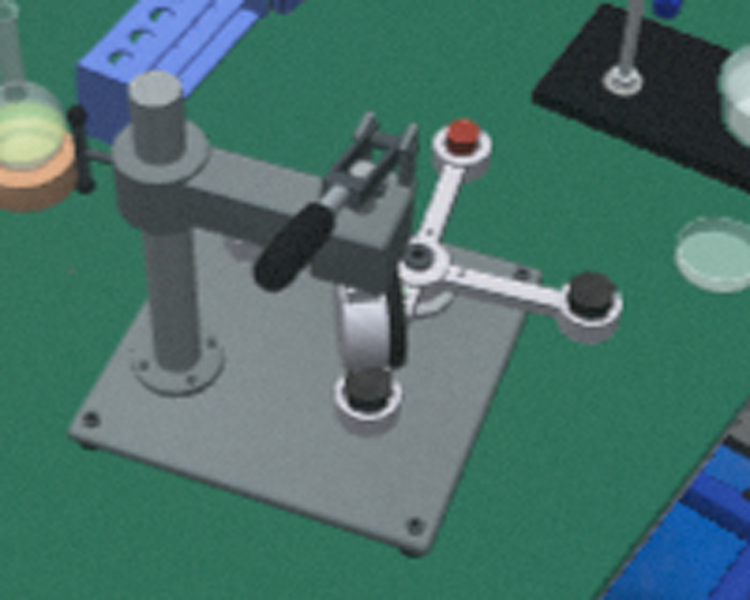

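```bash
python3 - <<'E'
from h import *
from scipy.optimize import least_squares
f=lambda u,v:(250+(u+.5)/4-.5,120+(v+.5)/4-.5)
P=lambda u,v,z:pix2plane("top",f(u,v),z)[:2]
c=[P(88,212,.016),P(495,98,.016),P(612,500,.016)]
print(c); 
for a,b in((0,1),(1,2)):
    d=c[b]-c[a]; print("edge",np.hypot(*d),np.degrees(np.arctan2(d[1],d[0])))
s=[P(111,225,.016),P(482,121,.016),P(590,490,.016),P(216,594,.016)]
for a,b in((0,1),(1,2),(2,3),(3,0)):
    d=s[b]-s[a]; print("screw",np.hypot(*d),np.degrees(np.arctan2(d[1],d[0])))
red,bb,bf,hub=P(699,322,.058),P(428,195,.058),P(575,588,.058),P(500,395,.052)
print(red,bb,bf,hub)
def r(p):
    o=[]
    for q,k in((red,0),(bb,1),(bf,3)):
        a=p[2]+k*np.pi/2; o+=list(p[:2]+.115*np.array([np.cos(a),np.sin(a)])-q)
    return o
q=least_squares(r,[.51,.127,-1.2]); print(q.x,np.degrees(q.x[2]),np.round(q.fun,4))
p,d=cams.grab_frame("top"); C=cloud("top",d)
m=(d>0)&(C[...,2]>.3)&(C[...,1]>-.05)&(C[...,1]<.4)&(C[...,0]>.5)&(C[...,0]<.8)
print("shelf min x",np.percentile(C[m][:,0],[0,1,5]))
p,d=cams.grab_frame("scene"); C=cloud("scene",d)
m=(d>0)&(C[...,2]>.3)&(C[...,1]>-.05)&(C[...,1]<.6)&(C[...,0]>.5)&(C[...,0]<.8)
Q=C[m]; print(Q[:,0].min()); e=Q[Q[:,0]<Q[:,0].min()+.03]; print(e[:,2].min(),e[:,2].max())
from scipy.spatial.transform import Rotation as R
w=state()["tool_rot"]; print(R.from_quat([*w[1:],w[0]]).as_matrix().round(3))
for t in["lever_grip","plunger_tip","stopper_red","wheel_axis"]: print(t,nets.recognise("scene",t)[:1],nets.landmark_of("scene",t)[:1])
E
```

```text
[array([0.61299817, 0.35512404]), array([0.68064745, 0.12759861]), array([0.45481295, 0.06182041])]
edge 0.2373694301227958 -73.44140403979141
edge 0.23521903536674613 -163.7608876293075
screw 0.21628585022799282 -73.45051925056622
screw 0.21590549299014367 -163.64818512023956
screw 0.21588927566675237 105.99969770792127
screw 0.21383293682825535 16.45882320497427
[0.54947633 0.02128656] [0.61708235 0.16866571] [0.4049681  0.08875997] [0.50922499 0.12863546]
[ 0.510478    0.12883236 -1.21468439] -69.59628907483523 [ 0.0011 -0.0002  0.0012  0.0003 -0.0023 -0.    ]
shelf min x [0.63712249 0.64447579 0.64697023]
0.6360766830919267
0.34172866867699686 0.4152802390588845
[[ 0.     0.957  0.291]
 [-0.     0.291 -0.957]
 [-1.    -0.     0.   ]]
lever_grip [{'at': [0.4557, 0.3068, 0.2778], 'score': 0.56}] [{'at': [0.4495, 0.3372, 0.2905], 'score': 0.91}]
plunger_tip [] []
stopper_red [{'at': [0.5135, 0.2686, 0.0173], 'score': 0.59}] [{'at': [0.5458, 0.0191, 0.0321], 'score': 0.55}]
wheel_axis [{'at': [0.5124, 0.2645, 0.015], 'score': 0.59}] [{'at': [0.5099, 0.1268, 0.0528], 'score': 0.6}]
```

Call:
{"fn": "play_rows", "kwargs": {"motion": [[1,[0,0,0.05],0],[1,[0,0,0.1],0],[1,[0,0.01,0.145],0],[1,[0.02,0.04,0.18],0],[1,[0.04,0.08,0.19],0]]}}

```text
time: 1.75
tool_pos: [0.2223, -0.5187, 0.4269]
tool_rot: [0.57, 0.42, 0.565, -0.423]
contact_force: [0.9, -0.9, -0.1]
gripper_width: 0.145
```

Call:
{"fn": "play_rows", "kwargs": {"motion": [[1,[0.02,0.045,0],0],[1,[0.04,0.09,0],0],[1,[0.06,0.135,0],0],[1,[0.075,0.18,0],0],[1,[0.085,0.225,0],0]]}}

```text
time: 2.25
tool_pos: [0.3076, -0.2909, 0.4213]
tool_rot: [0.568, 0.421, 0.568, -0.421]
contact_force: [1.0, -0.7, -0.5]
gripper_width: 0.001
```

Call:
{"fn": "play_rows", "kwargs": {"motion": [[1,[0.01,0.045,0],0],[1,[0.02,0.09,0],0],[1,[0.03,0.135,0],0],[1,[0.04,0.18,0],0],[1,[0.055,0.225,0],0]]}}

```text
time: 2.75
tool_pos: [0.3619, -0.0661, 0.4218]
tool_rot: [0.569, 0.421, 0.567, -0.421]
contact_force: [0.6, -1.0, -0.0]
gripper_width: 0.004
```

Call:
{"fn": "play_rows", "kwargs": {"motion": [[1,[0.01,0.03,-0.03],0],[1,[0.02,0.06,-0.06],0],[1,[0.04,0.085,-0.1],0],[1,[0.06,0.1,-0.14],0],[1,[0.08,0.11,-0.18],0]]}}

```text
time: 3.25
tool_pos: [0.4427, 0.0437, 0.2402]
tool_rot: [0.569, 0.421, 0.568, -0.42]
contact_force: [0.6, -0.8, -0.9]
gripper_width: 0.002
```

Call:
{"fn": "play_rows", "kwargs": {"motion": [[1,[0.03,0.015,-0.03],0],[1,[0.06,0.03,-0.06],0],[1,[0.09,0.04,-0.09],0],[1,[0.113,0.046,-0.11],0],[1,[0.113,0.046,-0.12],0]]}}

```text
time: 3.75
tool_pos: [0.5557, 0.0887, 0.1186]
tool_rot: [0.567, 0.42, 0.569, -0.421]
contact_force: [0.1, 0.1, -0.8]
gripper_width: -0.001
```

```bash
python3 - <<'E'
from h import *
s=state(); print(s["tool_pos"],s["contact_force"])
for n in["scene","top","wrist"]:
    p,d=cams.grab_frame(n)
    if n=="wrist": cv2.imwrite("pics/w1.png",p[:,:,::-1])
    elif n=="top": a=p[120:300,250:450,::-1]
    else: b=p[170:350,230:430,::-1]
cv2.imwrite("pics/m1.png",cv2.resize(np.hstack([a,b]),None,fx=2,fy=2,interpolation=cv2.INTER_CUBIC))
E
```

```text
[0.5556867  0.08867948 0.11857814] [ 0.05550874  0.11291863 -0.8175657 ]
```

View pics/m1.png

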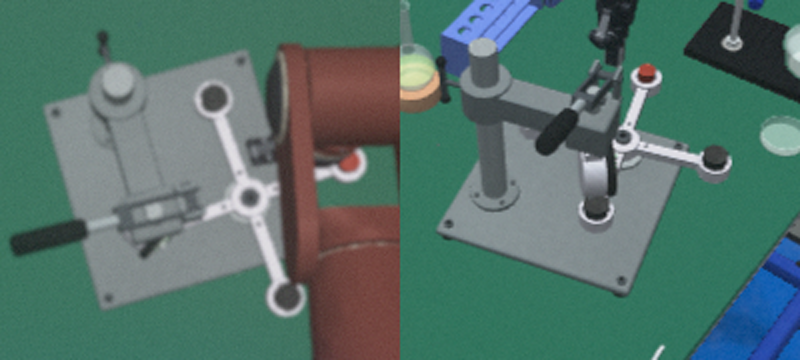

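View pics/w1.png

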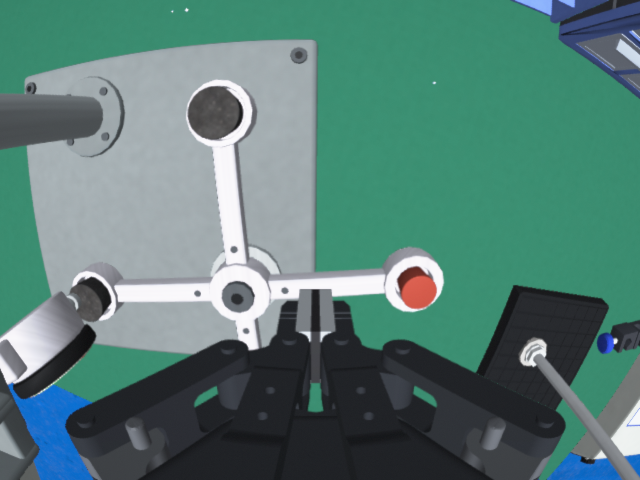

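```bash
cat >> h.py <<'E'
def wproj(P):
    K,R,t=cam("wrist"); c=R@np.asarray(P,float)+t; th=np.arctan2(np.hypot(c[0],c[1]),c[2]); a=np.arctan2(c[1],c[0])
    return np.array([K[0,2]+K[0,0]*th*np.cos(a),K[1,2]+K[1,1]*th*np.sin(a)])
def wpix(uv,z):
    K,R,t=cam("wrist"); x=(uv[0]-K[0,2])/K[0,0]; y=(uv[1]-K[1,2])/K[1,1]; th=np.hypot(x,y)
    d=R.T@np.array([np.sin(th)*x/th,np.sin(th)*y/th,np.cos(th)]); o=-R.T@t
    return o+d*(z-o[2])/d[2]
AX=np.array([.5105,.1288]); SA=np.radians(16.3)
XS=np.array([np.cos(SA),np.sin(SA)]); YS=np.array([-np.sin(SA),np.cos(SA)])
def st(p): d=np.asarray(p)[:2]-AX; return np.array([d@XS,d@YS])*1000
def wd(s): return AX+(s[0]*XS+s[1]*YS)/1000
E
python3 - <<'E'
from h import *
print(cams.camera_info("wrist")); K,R,t=cam("wrist"); print(-R.T@t)
for P in[(.5557,.0887,.118),(.5557,.0887,.035)]: print(wproj(P))
for n,uv,z in(("hub",(238,297),.052),("red",(417,290),.058),("back",(215,112),.058),("backscrew",(299,55),.016),("cornerscrew",(31,89),.016)):
    q=wpix(uv,z); print(n,q,st(q))
E
```

```text
{'K': array([[371.64829954,   0.        , 315.05343598],
       [  0.        , 371.64829954, 238.56759905],
       [  0.        ,   0.        ,   1.        ]]), 'rvec': array([-2.32263812,  1.71943231,  0.26022345]), 'tvec': array([-0.07735121,  0.526598  ,  0.43846312])}
[0.62762091 0.11048083 0.26348538]
[314.89616783 304.42782143]
[315.02656631 245.32382515]
hub [0.51316027 0.12735669 0.052     ] [ 2.14825276 -2.13194761]
red [0.55330911 0.02131207 0.058     ] [  10.92012735 -115.18258018]
back [0.62104679 0.16673648 0.058     ] [116.75089827   5.38483642]
backscrew [0.6711904 0.1348778 0.016    ] [155.93733481 -39.26693826]
cornerscrew [0.60846021 0.34497882 0.016     ] [154.69692488 179.9954033 ]
```

```bash
python3 - <<'E'
from h import *
W=[(32,-50),(25,-52.5),(17.5,-55),(10,-57),(2,-58),(-6,-57.7),(-13,-56.3),(-20,-54),(-27,-51),(-33,-47.5),(-38.5,-43),(-43.5,-38),(-47.5,-33),(-50.5,-28.5),(-52.5,-25),(-53.5,-23)]
print(wd(W[0]),st((.5557,.0887)))
for b in range(0,len(W)-1,5):
    print([[float(x) for x in (wd(w)-wd(W[b])).round(4)] for w in W[b+1:b+6]])
E
```

```text
[0.5552471  0.08979107] [ 32.12846417 -51.17432745]
[[-0.006, -0.0044], [-0.0125, -0.0089], [-0.0192, -0.0129], [-0.0265, -0.0161], [-0.0343, -0.0181]]
[[-0.0071, -0.0006], [-0.0145, -0.0004], [-0.022, 0.0005], [-0.0288, 0.0022], [-0.0353, 0.005]]
[[-0.0062, 0.0034], [-0.0114, 0.0071], [-0.0156, 0.0105], [-0.0185, 0.0133], [-0.02, 0.015]]
```

Call:
{"fn": "play_rows", "kwargs": {"motion": [[1,[0,0,-0.03],0],[1,[0,0,-0.06],0],[1,[0,0.001,-0.08],0],[1,[0,0.001,-0.089],0],[1,[0,0.001,-0.089],0]]}}

```text
time: 4.4
tool_pos: [0.5546, 0.0889, 0.0325]
tool_rot: [0.568, 0.421, 0.568, -0.421]
contact_force: [-0.1, 0.2, 0.5]
gripper_width: 0.001
```

Call:
{"fn": "play_rows", "kwargs": {"motion": [[1,[-0.006,-0.0044,0],0],[1,[-0.0125,-0.0089,0],0],[1,[-0.0192,-0.0129,0],0],[1,[-0.0265,-0.0161,0],0],[1,[-0.0343,-0.0181,0],0]]}}

```text
time: 4.9
tool_pos: [0.5212, 0.0707, 0.0333]
tool_rot: [0.569, 0.421, 0.567, -0.42]
contact_force: [3.0, 1.8, 1.1]
gripper_width: 0.002
```

Call:
{"fn": "play_rows", "kwargs": {"motion": [[1,[-0.0071,-0.0006,0],0],[1,[-0.0145,-0.0004,0],0],[1,[-0.022,0.0005,0],0],[1,[-0.0288,0.0022,0],0],[1,[-0.0353,0.005,0],0]]}}

```text
time: 5.4
tool_pos: [0.485, 0.076, 0.0323]
tool_rot: [0.568, 0.421, 0.568, -0.421]
contact_force: [3.2, -1.2, 1.5]
gripper_width: 0.003
```

```bash
python3 - <<'E'
from h import *
s=state(); print(s["tool_pos"],st(s["tool_pos"]),s["contact_force"])
for n in["top","wrist"]:
    p,d=cams.grab_frame(n)
    if n=="wrist": b=p[:,:,::-1]
    else: a=cv2.resize(p[120:300,250:450,::-1],(640,480))
cv2.imwrite("pics/m2.png",cv2.resize(np.hstack([a,b]),(800,300)))
E
```

```text
[0.48501546 0.07602791 0.03227827] [-39.271562   -43.49827335] [ 3.16195779 -1.22836038  1.51838786]
```

View pics/m2.png

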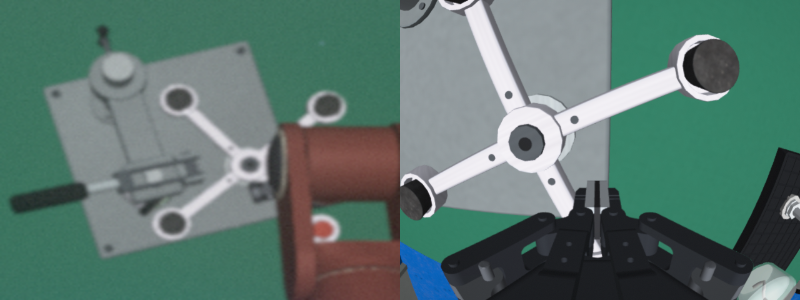

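Wheel turning as planned: red is now bottom-right of the top view (325,228 in the composite), stoppers seated. Continue the stroke.

Call:
{"fn": "play_rows", "kwargs": {"motion": [[1,[-0.0062,0.0034,0],0],[1,[-0.0114,0.0071,0],0],[1,[-0.0156,0.0105,0],0],[1,[-0.0185,0.0133,0],0],[1,[-0.02,0.015,0],0]]}}

```text
time: 6.0
tool_pos: [0.4652, 0.0913, 0.0323]
tool_rot: [0.568, 0.421, 0.568, -0.421]
contact_force: [1.9, -1.0, 0.3]
gripper_width: 0.003
```

```bash
python3 - <<'E'
from h import *
s=state(); print(s["tool_pos"],st(s["tool_pos"]),s["contact_force"])
for n in["top","wrist"]:
    p,d=cams.grab_frame(n)
    if n=="wrist": b=p[:,:,::-1]
    else: a=cv2.resize(p[120:300,250:450,::-1],(640,480))
cv2.imwrite("pics/m3.png",cv2.resize(np.hstack([a,b]),(800,300)))
E
```

```text
[0.46524071 0.09132724 0.03230097] [-53.95745872 -23.26378141] [ 1.9142649  -1.0228198   0.32812664]
```

View pics/m3.png

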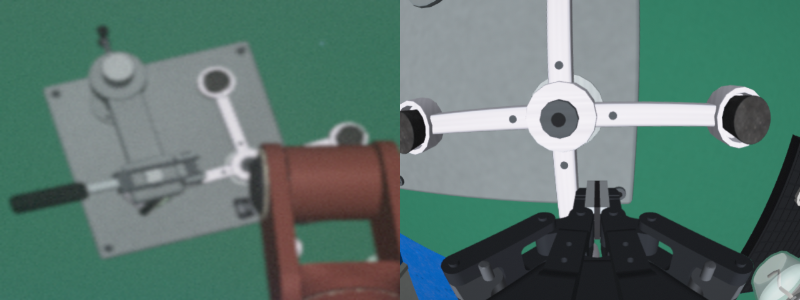

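Call:
{"fn": "play_rows", "kwargs": {"motion": [[1,[0.002,-0.007,0],0],[1,[0.0034,-0.012,0.01],0],[1,[0.004,-0.014,0.045],0],[1,[0.03,-0.008,0.05],0],[1,[0.06,-0.004,0.05],0]]}}

```text
time: 6.6
tool_pos: [0.5275, 0.0867, 0.0854]
tool_rot: [0.569, 0.422, 0.567, -0.42]
contact_force: [-0.5, -1.1, -0.1]
gripper_width: -0.002
```

Call:
{"fn": "play_rows", "kwargs": {"motion": [[1,[0.029,0.002,0],0],[1,[0.03,0.002,0],0],[1,[0.03,0.002,-0.02],0],[1,[0.03,0.002,-0.05],0],[1,[0.03,0.002,-0.05],0]]}}

```text
time: 7.1
tool_pos: [0.5512, 0.0885, 0.0281]
tool_rot: [0.565, 0.419, 0.571, -0.423]
contact_force: [0.1, -0.2, -1.3]
gripper_width: 0.0
```

```bash
python3 - <<'E'
from h import *
s=state(); print(s["tool_pos"],st(s["tool_pos"]),s["contact_force"])
for n in["top","wrist"]:
    p,d=cams.grab_frame(n)
    if n=="wrist": b=p[:,:,::-1]
    else: a=cv2.resize(p[120:300,250:450,::-1],(640,480))
cv2.imwrite("pics/m4.png",cv2.resize(np.hstack([a,b]),(800,300)))
E
```

```text
[0.55115784 0.08851068 0.02810328] [ 27.71574045 -50.08120002] [ 0.07636505 -0.22296924 -1.25516302]
```

View pics/m4.png

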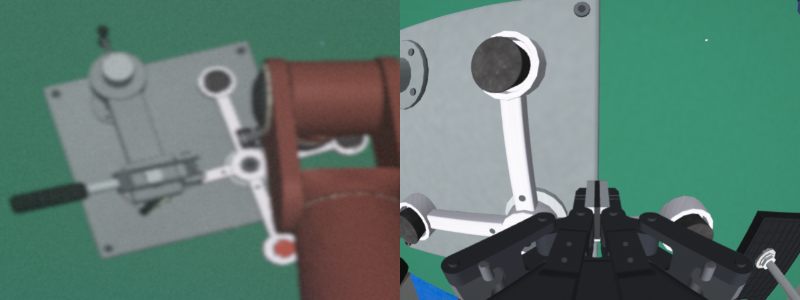

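Call:
{"fn": "play_rows", "kwargs": {"motion": [[1,[-0.006,-0.0044,0],0],[1,[-0.0125,-0.0089,0],0],[1,[-0.0192,-0.0129,0],0],[1,[-0.0265,-0.0161,0],0],[1,[-0.0343,-0.0181,0],0]]}}

```text
time: 7.7
tool_pos: [0.5215, 0.0706, 0.0333]
tool_rot: [0.569, 0.421, 0.567, -0.42]
contact_force: [2.2, 1.1, 0.5]
gripper_width: 0.002
```

Call:
{"fn": "play_rows", "kwargs": {"motion": [[1,[-0.0071,-0.0006,0],0],[1,[-0.0145,-0.0004,0],0],[1,[-0.022,0.0005,0],0],[1,[-0.0288,0.0022,0],0],[1,[-0.0353,0.005,0],0]]}}

```text
time: 8.2
tool_pos: [0.4855, 0.0759, 0.0323]
tool_rot: [0.568, 0.421, 0.568, -0.421]
contact_force: [3.1, 0.0, 1.0]
gripper_width: -0.004
```

Call:
{"fn": "play_rows", "kwargs": {"motion": [[1,[-0.0062,0.0034,0],0],[1,[-0.0114,0.0071,0],0],[1,[-0.0156,0.0105,0],0],[1,[-0.0185,0.0133,0],0],[1,[-0.0194,0.0142,0],0]]}}

```text
time: 8.7
tool_pos: [0.4659, 0.0904, 0.032]
tool_rot: [0.568, 0.42, 0.569, -0.421]
contact_force: [3.6, -1.4, -0.1]
gripper_width: 0.001
```

```bash
python3 - <<'E'
from h import *
s=state(); print(s["tool_pos"],st(s["tool_pos"]),s["contact_force"])
for n in["top","scene","wrist"]:
    p,d=cams.grab_frame(n)
    if n=="wrist": cv2.imwrite("pics/w5.png",p[:,:,::-1])
    elif n=="scene": b=p[170:350,230:430,::-1]
    else: a=p[120:300,250:450,::-1]
cv2.imwrite("pics/m5.png",cv2.resize(np.hstack([a,b]),None,fx=2,fy=2,interpolation=cv2.INTER_CUBIC))
E
```

```text
[0.4658813  0.09042554 0.03199412] [-53.59569366 -24.30902883] [ 3.56880445 -1.41243825 -0.05040352]
```

View pics/m5.png

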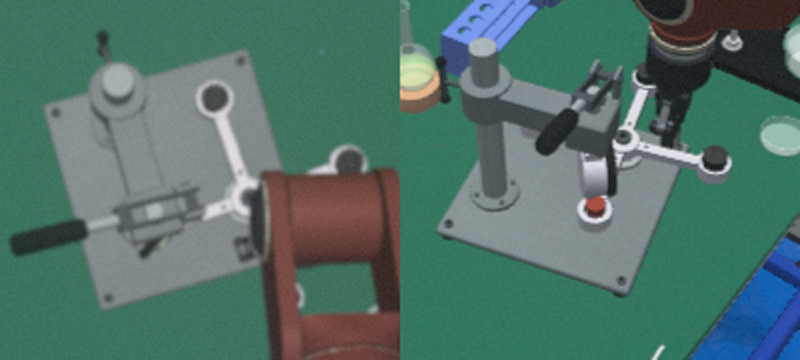

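View pics/w5.png

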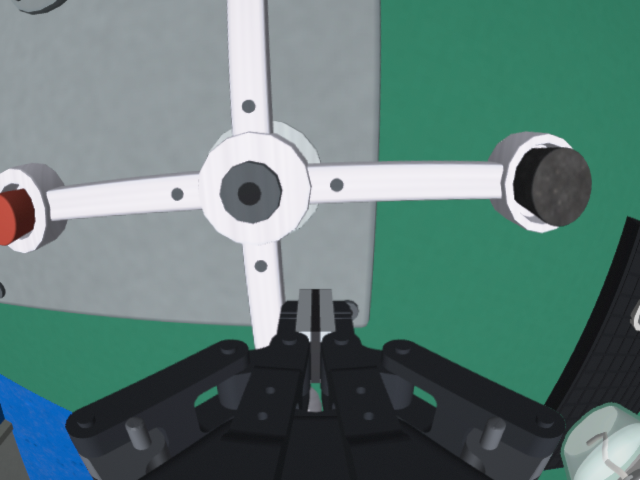

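```bash
python3 - <<'E'
from h import *
ang=lambda a,b:np.degrees(np.arctan2(*(b-a)[[1,0]]))
q=[wpix(u,.042)[:2] for u in((177,194),(337,185),(248,106),(261,266))]
print("yarm",ang(q[1],q[0]),"xarm",ang(q[3],q[2]),"sizes",[np.hypot(*(x-y)) for x,y in((q[0],q[1]),(q[2],q[3]))], np.mean(q,0))
e=[wpix(u,.016)[:2] for u in((380,20),(376,150),(373,210))]
print("edge",ang(e[2],e[0]),ang(e[1],e[0]))
e=[wpix(u,.016)[:2] for u in((10,304),(100,316),(225,325),(340,325))]
print("front",[ang(e[i+1],e[i]) for i in range(3)],ang(e[3],e[0]))
E
```

```text
yarm 109.39212562149744 xarm 19.704028188962713 sizes [np.float64(0.060282360724036976), np.float64(0.06019903179039229)] [0.51169741 0.12771496]
edge 15.597758983720786 15.464998695998883
front [np.float64(106.15678688553787), np.float64(106.6297307590368), np.float64(107.91871769668668)] 106.8135625488661
```

Call:
{"fn": "play_rows", "kwargs": {"motion": [[1,[-0.0003,0.001,0],0],[1,[-0.0006,0.002,0],0],[1,[-0.0007,0.0025,0],0],[1,[-0.0007,0.0025,0],0]]}}

```text
time: 9.25
tool_pos: [0.4654, 0.0926, 0.032]
tool_rot: [0.568, 0.421, 0.569, -0.421]
contact_force: [-1.2, -1.8, 0.8]
gripper_width: -0.003
```

```bash
python3 - <<'E'
from h import *
s=state(); print(s["tool_pos"],st(s["tool_pos"]),s["contact_force"])
p,d=cams.grab_frame("wrist"); cv2.imwrite("pics/w6.png",p[:,:,::-1])
cv2.imwrite("pics/w6z.png",cv2.resize(p[60:340,120:420,::-1],None,fx=2,fy=2,interpolation=cv2.INTER_CUBIC))
p,d=cams.grab_frame("top"); cv2.imwrite("pics/t6z.png",cv2.resize(p[120:270,270:450,::-1],None,fx=4,fy=4,interpolation=cv2.INTER_CUBIC))
E
```

```text
[0.46539333 0.09255139 0.03195842] [-53.46739959 -22.13166279] [-1.21620257 -1.84838429  0.75258554]
```

View pics/w6z.png

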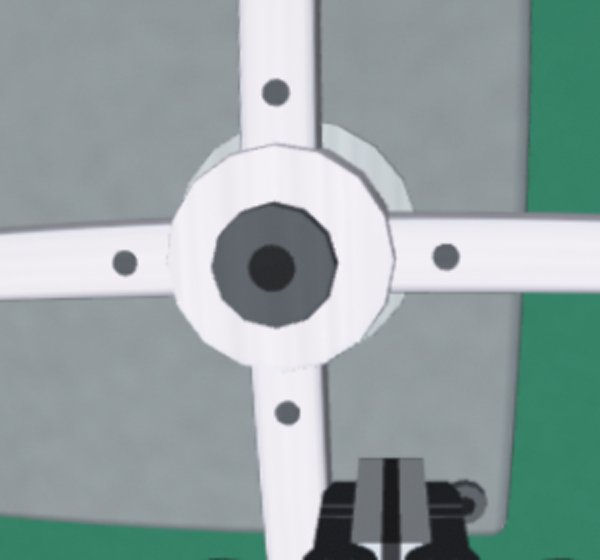

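View pics/t6z.png

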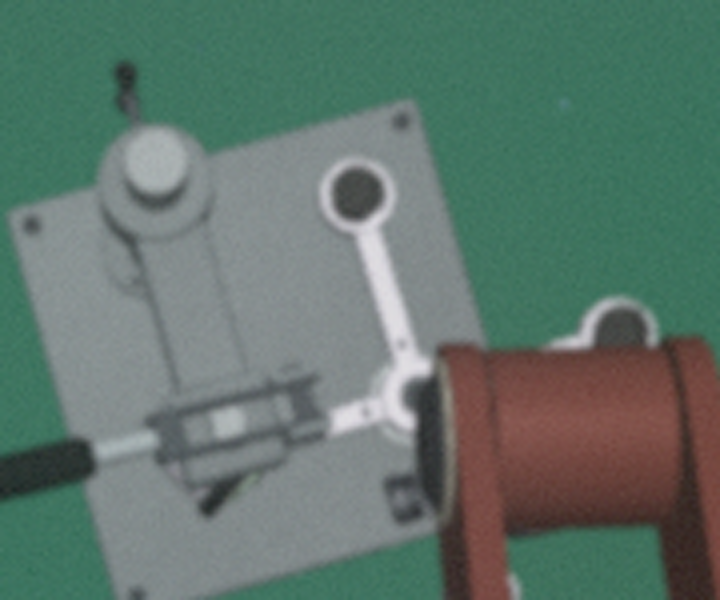

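```bash
python3 - <<'E'
from h import *
ang=lambda a,b:np.degrees(np.arctan2(*(b-a)[[1,0]]))
g=lambda u,v:(120+(u+.5)/2-.5,60+(v+.5)/2-.5)
q=[wpix(g(*u),.042)[:2] for u in((125,263),(446,257),(276,92),(288,413))]
print("yarm",ang(q[1],q[0]),"xarm",ang(q[3],q[2]),np.mean(q,0))
e=[wpix(g(*u),.016)[:2] for u in((529,20),(526,180),(520,330),(512,440))]
print("edge",ang(e[3],e[0]),ang(e[2],e[0]))
f=lambda u,v:(270+(u+.5)/4-.5,120+(v+.5)/4-.5)
T=lambda u,v,z:pix2plane("top",f(u,v),z)[:2]
b1,b2=T(358,193,.058),T(621,329,.058)
print(b1,b2,"diag",ang(b2,b1)-45, "from axis",ang(np.array([.5105,.1288]),b1),ang(b2,np.array([.5105,.1288]))-90)
print("screwdots",ang(T(404,344,.042),T(365,232,.042)))
print("edge",ang(T(400,121,.016),T(31,224,.016)),ang(T(137,594,.016),T(31,224,.016)))
E
```

```text
yarm 107.313350279144 xarm 17.381062368615147 [0.5118893  0.12786379]
edge 16.508109269575055 16.683182089535126
[0.61824794 0.16323896] [0.54567174 0.02021222] diag 18.09534972365298 from axis 17.72519013640016 17.947213294884932
screwdots 19.328321384755668
edge 106.48667954424884 16.55988937509899
```

Call:
{"fn": "play_rows", "kwargs": {"motion": [[1,[-0.0002,0.0006,0],0],[1,[-0.0003,0.001,0],0],[1,[-0.0003,0.001,0],0]]}}

```text
time: 9.65
tool_pos: [0.4655, 0.0937, 0.0322]
tool_rot: [0.568, 0.421, 0.568, -0.421]
contact_force: [-1.0, -2.8, -1.0]
gripper_width: -0.005
```

Call:
{"fn": "play_rows", "kwargs": {"motion": [[1,[0.002,-0.006,0],0],[1,[0.0034,-0.012,0.01],0],[1,[0.004,-0.014,0.045],0],[1,[0.0,-0.014,0.09],0],[1,[-0.04,-0.015,0.12],0]]}}

```text
time: 10.15
tool_pos: [0.429, 0.0783, 0.1575]
tool_rot: [0.57, 0.423, 0.566, -0.42]
contact_force: [-0.4, -0.0, 1.6]
gripper_width: 0.002
```

Call:
{"fn": "play_rows", "kwargs": {"motion": [[1,[-0.02,0,0.03],0],[1,[-0.03,0,0.08],0],[1,[-0.04,0,0.12],0],[1,[-0.04,0,0.12],0]]}}

```text
time: 10.55
tool_pos: [0.3879, 0.0787, 0.281]
tool_rot: [0.572, 0.424, 0.564, -0.417]
contact_force: [-0.1, -1.0, 0.3]
gripper_width: 0.004
```

```bash
python3 - <<'E'
from h import *
s=state(); print(s["tool_pos"],st(s["tool_pos"]),s["contact_force"])
p,d=cams.grab_frame("wrist"); cv2.imwrite("pics/w7.png",p[:,:,::-1])
p,d=cams.grab_frame("top"); cv2.imwrite("pics/t7z.png",cv2.resize(p[120:270,250:450,::-1],None,fx=4,fy=4,interpolation=cv2.INTER_CUBIC))
p,d=cams.grab_frame("scene"); cv2.imwrite("pics/s7z.png",cv2.resize(p[200:320,250:410,::-1],None,fx=5,fy=5,interpolation=cv2.INTER_CUBIC))
E
```

```text
[0.38786412 0.07869147 0.28104608] [-131.77035915  -13.67462322] [-0.1143679  -0.99716148  0.30047606]
```

View pics/w7.png

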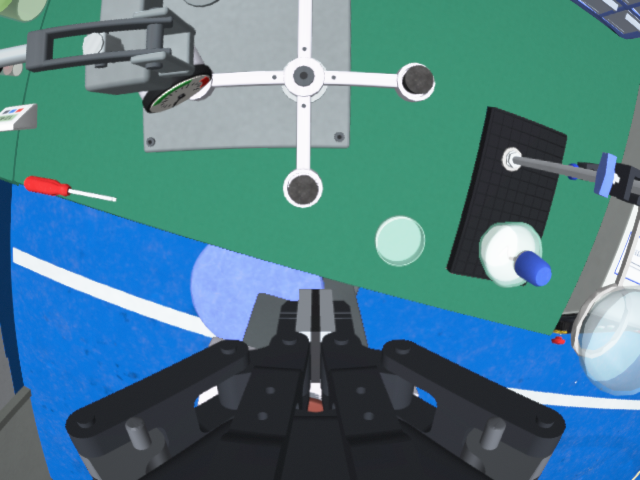

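View pics/t7z.png

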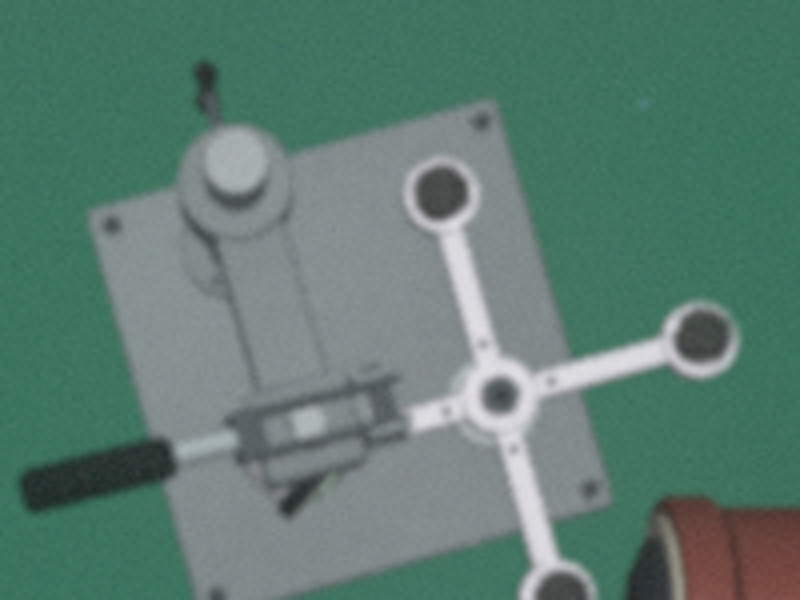

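View pics/s7z.png

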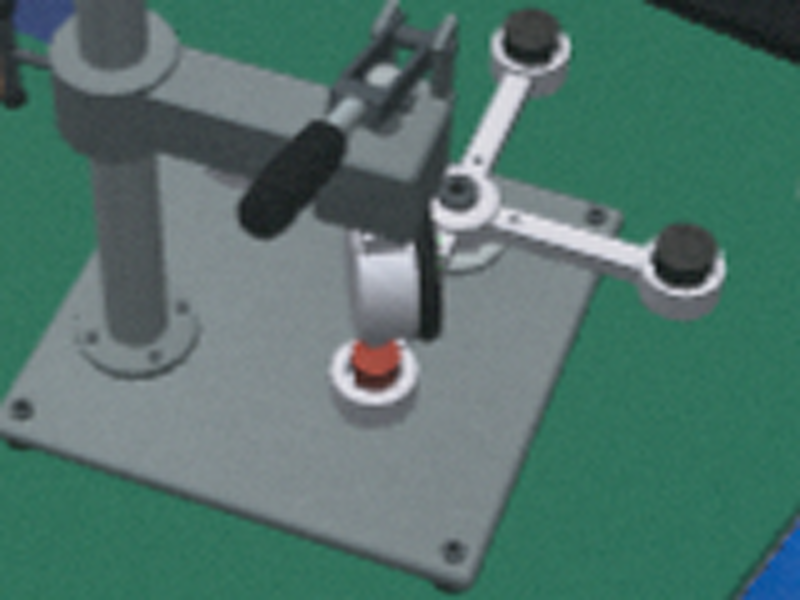

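```bash
python3 - <<'E'
from h import *
p,d=cams.grab_frame("top")
g=cv2.cvtColor(p,cv2.COLOR_RGB2GRAY); g=cv2.resize(g,None,fx=4,fy=4,interpolation=cv2.INTER_CUBIC)
f=lambda u,v:((u+.5)/4-.5,(v+.5)/4-.5)
c=[]
for u,v in((442,193),(702,335),(558,590)):
    U,V=u+1000,v+480; w=g[V-34:V+34,U-34:U+34]
    m=(cv2.GaussianBlur(w,(5,5),0)<110).astype(np.uint8)
    n,l,s,cc=cv2.connectedComponentsWithStats(m)
    k=[i for i in range(1,n) if l[34,34]==i][0]
    q=pix2plane("top",f(U-34+cc[k][0],V-34+cc[k][1]),.057)[:2]; c.append(q); print(cc[k]-34,s[k][4],q)
ang=lambda a,b:np.degrees(np.arctan2(*(b-a)[[1,0]]))
from scipy.optimize import least_squares
def r(x):
    o=[]
    for q,k in zip(c,(0,-90,180)):
        a=np.radians(x[2]+k); o+=list(x[:2]+.115*np.array([np.cos(a),np.sin(a)])-q)
    return np.array(o)*1000
s=least_squares(r,[.51,.128,16]); print(s.x,s.fun.round(1)); print("back-front",ang(c[2],c[0]))
L=nets.landmark_of("top","stopper_red"),nets.landmark_of("scene","stopper_red"),nets.landmark_of("scene","plunger_tip"); print(L)
q=cams.grab_frame("wrist")
print([ (n,nets.landmark_of("wrist",n)[:2]) for n in("lever_grip","plunger_tip","stopper_red")],nets.landmark_of("scene","lever_grip"))
ang2=[wpix(u,.042)[:2] for u in((274,77),(331,76),(306,48),(303,104))]
print(ang(ang2[1],ang2[0]))
E
```

```text
[-1.13509235 -0.45329815] 1895 [0.61870703 0.16159402]
[0.61189664 0.94149196] 2051 [0.54202651 0.0191444 ]
[3.81154856 8.14330709] 1905 [0.39948633 0.09572181]
[ 0.50904025  0.12886467 16.727395  ] [ 0.5  0.4  0.1 -0.4 -0.6  0. ]
back-front 16.724659793733178
([{'at': [0.4573, 0.5402, -0.0003], 'score': 0.32}], [{'at': [0.4774, 0.2417, 0.0333], 'score': 0.48}], [])
[('lever_grip', []), ('plunger_tip', []), ('stopper_red', [{'at': [0.506, 0.126, -0.0034], 'score': 0.38}])] [{'at': [0.4487, 0.3368, 0.2903], 'score': 0.92}]
107.44862467779981
```

```bash
python3 - <<'E'
from h import *
f=lambda u,v:(250+(u+.5)/4-.5,120+(v+.5)/4-.5)
for uv,z in(((172,457),.262),((86,476),.281),((25,491),.294)):
    q=pix2plane("top",f(*uv),z); print(q,st(q))
print(proj("top",[.449,.337,.29]),f(86,476))
p,d=cams.grab_frame("top"); C=cloud("top",d)
for u,v in((60,481),(86,476),(120,468)):
    a,b=f(u,v); print(C[round(b),round(a)])
s=state(); print(s["tool_pos"],wd((0,218)))
E
```

```text
[0.458496   0.30010983 0.262     ] [ -1.83274563 179.01986857]
[0.44839005 0.33717096 0.281     ] [ -1.13066186 217.42774771]
[0.44080532 0.36256332 0.294     ] [ -1.28374322 243.92824806]
[[270.89931544 237.94062713]] (271.125, 238.625)
[0.4453027  0.34716294 0.29022058]
[0.44757973 0.3372295  0.28334337]
[0.45140095 0.32167059 0.28092207]
[0.38554077 0.07866992 0.27192505] [0.44931466 0.33803755]
```

Call:
{"fn": "play_rows", "kwargs": {"motion": [[1,[0,0.01,0.045],0],[1,[0,0.04,0.085],0],[1,[0.01,0.085,0.09],0],[1,[0.02,0.13,0.09],0],[1,[0.035,0.175,0.09],0]]}}

```text
time: 11.7
tool_pos: [0.4208, 0.2557, 0.3634]
tool_rot: [0.569, 0.421, 0.568, -0.42]
contact_force: [0.5, 0.2, 0.3]
gripper_width: -0.0
```

Call:
{"fn": "play_rows", "kwargs": {"motion": [[1,[0.012,0.045,0],0],[1,[0.0265,0.085,0],0],[1,[0.0265,0.088,0],0],[1,[0.0265,0.088,-0.03],0],[1,[0.0265,0.088,-0.05],0]]}}

```text
time: 12.2
tool_pos: [0.447, 0.3417, 0.3111]
tool_rot: [0.568, 0.42, 0.568, -0.421]
contact_force: [0.6, 0.3, 0.1]
gripper_width: -0.003
```

```bash
python3 - <<'E'
from h import *
s=state(); print(s["tool_pos"],st(s["tool_pos"]),s["contact_force"])
p,d=cams.grab_frame("wrist"); b=p[:,:,::-1]
p,d=cams.grab_frame("scene"); a=cv2.resize(p[170:320,220:420,::-1],(640,480),interpolation=cv2.INTER_CUBIC)
cv2.imwrite("pics/m8.png",cv2.resize(np.hstack([a,b]),(800,300),interpolation=cv2.INTER_AREA))
E
```

```text
[0.44695819 0.34171372 0.31106508] [ -1.22997288 222.18978287] [0.63250867 0.30281636 0.11159607]
```

View pics/m8.png

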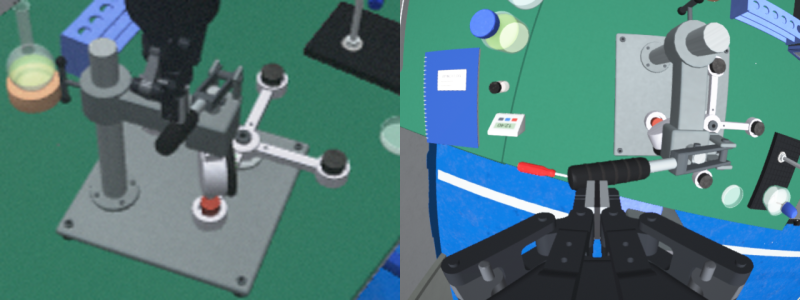

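```bash
python3 - <<'E'
from h import *
x,y,z=state()["tool_pos"]
print(wproj((x,y,z)),wproj((x,y,.29)),wproj((x,y,.281)))
p,d=cams.grab_frame("wrist"); cv2.imwrite("pics/w8z.png",cv2.resize(p[220:340,230:430,::-1],None,fx=4,fy=4))
E
```

```text
[315.42787092 310.511778  ] [315.33446163 292.29550752] [315.29449743 284.50239204]
```

View pics/w8z.png

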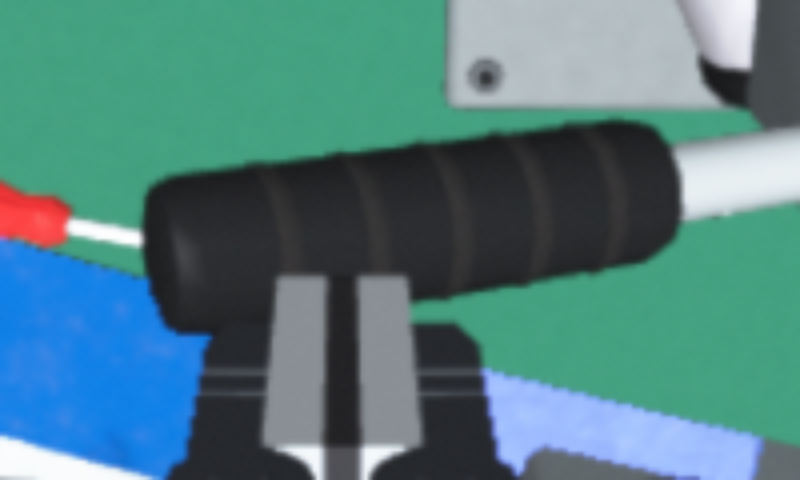

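Call:
{"fn": "play_rows", "kwargs": {"motion": [[1,[0.0014,0.0004,-0.01],0],[1,[0.0014,0.0004,-0.018],0],[1,[0.0014,0.0004,-0.024],0],[1,[0.0014,0.0004,-0.03],0],[1,[0.0014,0.0004,-0.03],0]]}}

```text
time: 12.85
tool_pos: [0.4484, 0.3419, 0.2816]
tool_rot: [0.568, 0.421, 0.568, -0.421]
contact_force: [-0.6, 0.3, 1.3]
gripper_width: -0.0
```

Call:
{"fn": "play_rows", "kwargs": {"motion": [[1,[0,0,-0.008],0],[1,[0,0,-0.016],0],[1,[0,0,-0.024],0],[1,[0,0,-0.03],0],[1,[0,0,-0.03],0]]}}

```text
time: 13.35
tool_pos: [0.448, 0.3417, 0.2506]
tool_rot: [0.568, 0.42, 0.569, -0.422]
contact_force: [-0.4, 0.4, 1.6]
gripper_width: 0.001
```

```bash
python3 - <<'E'
from h import *
s=state(); print(s["tool_pos"],st(s["tool_pos"]),s["contact_force"])
p,d=cams.grab_frame("wrist"); b=p[:,:,::-1]
p,d=cams.grab_frame("scene"); a=cv2.resize(p[170:320,220:420,::-1],(640,480),interpolation=cv2.INTER_CUBIC)
cv2.imwrite("pics/m9.png",cv2.resize(np.hstack([a,b]),(800,300),interpolation=cv2.INTER_AREA))
print(nets.landmark_of("scene","lever_grip")[:2])
E
```

```text
[0.44796453 0.34170159 0.25060594] [ -0.26749188 221.89569425] [-0.43539772  0.41722194  1.55998075]
[{'at': [0.4445, 0.3462, 0.251], 'score': 0.57}]
```

View pics/m9.png

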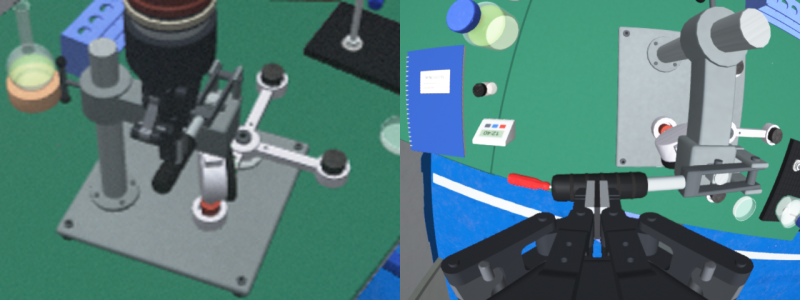

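Call:
{"fn": "play_rows", "kwargs": {"motion": [[1,[0,0,-0.005],0],[1,[0,0,-0.01],0],[1,[0,0,-0.015],0],[1,[0,0,-0.02],0],[1,[0,0,-0.02],0]]}}

```text
time: 14.0
tool_pos: [0.4484, 0.3421, 0.2315]
tool_rot: [0.568, 0.421, 0.568, -0.421]
contact_force: [0.4, 2.1, 2.7]
gripper_width: 0.003
```

Call:
{"fn": "play_rows", "kwargs": {"motion": [[1,[0,0,-0.004],0],[1,[0,0,-0.008],0],[1,[0,0,-0.011],0],[1,[0,0,-0.011],0],[1,[0,0,-0.011],0]]}}

```text
time: 14.5
tool_pos: [0.4485, 0.3421, 0.2214]
tool_rot: [0.568, 0.421, 0.568, -0.421]
contact_force: [-0.8, 1.6, 3.3]
gripper_width: -0.0
```

```bash
python3 - <<'E'
from h import *
s=state(); print(s["tool_pos"],st(s["tool_pos"]),s["contact_force"])
p,d=cams.grab_frame("wrist"); cv2.imwrite("pics/w10.png",p[:,:,::-1])
print("w",nets.landmark_of("wrist","lever_grip")[:2])
for n in("scene","top"):
    p,d=cams.grab_frame(n); cv2.imwrite(f"pics/{n}10.png",cv2.resize(p[170:290,250:410,::-1] if n=="top" else p[200:320,250:410,::-1],None,fx=5,fy=5,interpolation=cv2.INTER_CUBIC))
    print(n,nets.landmark_of(n,"lever_grip")[:2],nets.landmark_of(n,"plunger_tip")[:1])
E
```

```text
[0.44851679 0.34212538 0.22142212] [  0.38151879 222.14745328] [-0.75272897  1.63718957  3.30315885]
w [{'at': [0.4435, 0.3469, 0.2219], 'score': 0.68}]
scene [{'at': [0.4445, 0.3473, 0.2253], 'score': 0.85}] []
top [] []
```

View pics/w10.png

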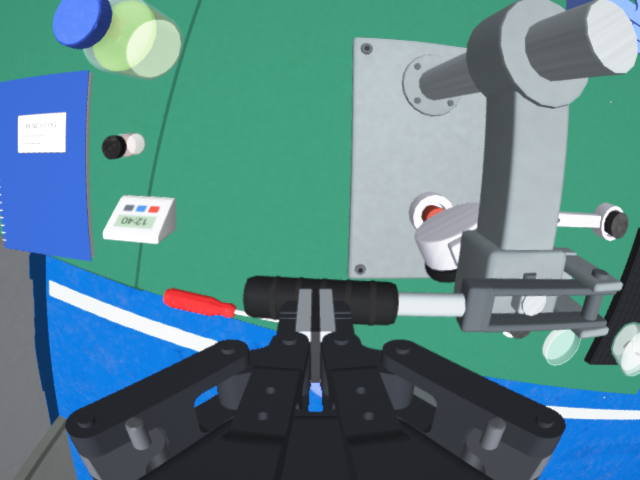

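View pics/scene10.png

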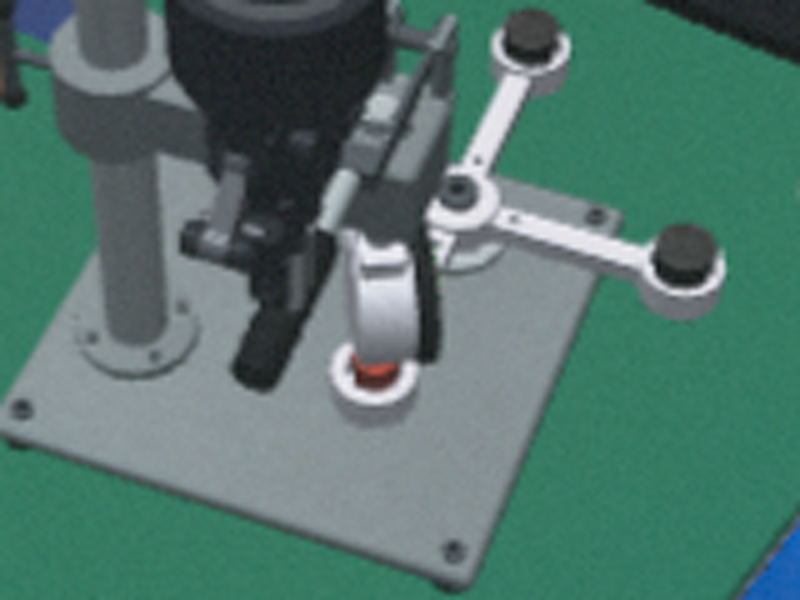

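View pics/top10.png

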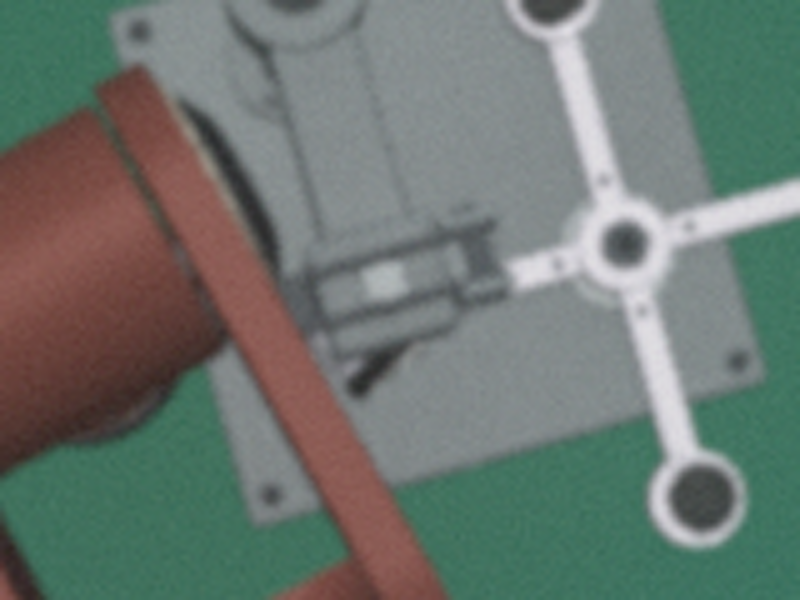

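Call:
{"fn": "play_rows", "kwargs": {"motion": [[1,[0,0,-0.001],0],[1,[0,0,-0.002],0],[1,[0,0,-0.0025],0],[1,[0,0,-0.0025],0],[1,[0,0,-0.0025],0]]}}

```text
time: 15.4
tool_pos: [0.4485, 0.342, 0.2188]
tool_rot: [0.568, 0.421, 0.568, -0.421]
contact_force: [-1.3, 1.7, 3.8]
gripper_width: 0.001
```

```bash
python3 - <<'E'
from h import *
s=state(); print(s["tool_pos"],s["contact_force"],s["time"])
p,d=cams.grab_frame("wrist"); print("w",[nets.landmark_of("wrist","lever_grip")[:1] for _ in range(2)])
# wheel unchanged? lever rod slope from depth
p,d=cams.grab_frame("top"); cv2.imwrite("pics/t11.png",cv2.resize(p[200:280,290:390,::-1],None,fx=8,fy=7.5,interpolation=cv2.INTER_CUBIC))
p,d=cams.grab_frame("scene"); print("s",nets.landmark_of("scene","lever_grip")[:1],nets.landmark_of("scene","stopper_red")[:1])
C=cloud("scene",d); S=(C[...,:2]-AX)@np.stack([XS,YS]).T*1000
m=(d>0)&(abs(S[...,0])<9)&(S[...,1]>150)&(S[...,1]<260)&(C[...,2]>.15)&(C[...,2]<.26)
Y=S[m][:,1];Z=C[m][:,2]*1000
for a in range(150,260,10):
    k=(Y>=a)&(Y<a+10)
    if k.sum()>3: print(a,k.sum(),np.percentile(Z[k],[50,90]).round(1))
E
```

```text
[0.44853208 0.34202503 0.21879156] [-1.28351308  1.67526586  3.81431885] 15.4
w [[{'at': [0.4424, 0.3507, 0.2184], 'score': 0.93}], [{'at': [0.4424, 0.3507, 0.2184], 'score': 0.93}]]
s [{'at': [0.5431, 0.0181, 0.0338], 'score': 0.73}] [{'at': [0.4011, 0.0915, 0.0382], 'score': 0.57}]
150 29 [221.9 224.9]
160 26 [220.2 221.7]
170 20 [218.4 220. ]
180 15 [218.9 221. ]
190 11 [220.4 221.9]
200 7 [218.8 220.8]
220 9 [216.3 245.5]
230 87 [227.5 240.9]
240 35 [214.6 216.6]
250 48 [210.  214.5]
```

View pics/t11.png

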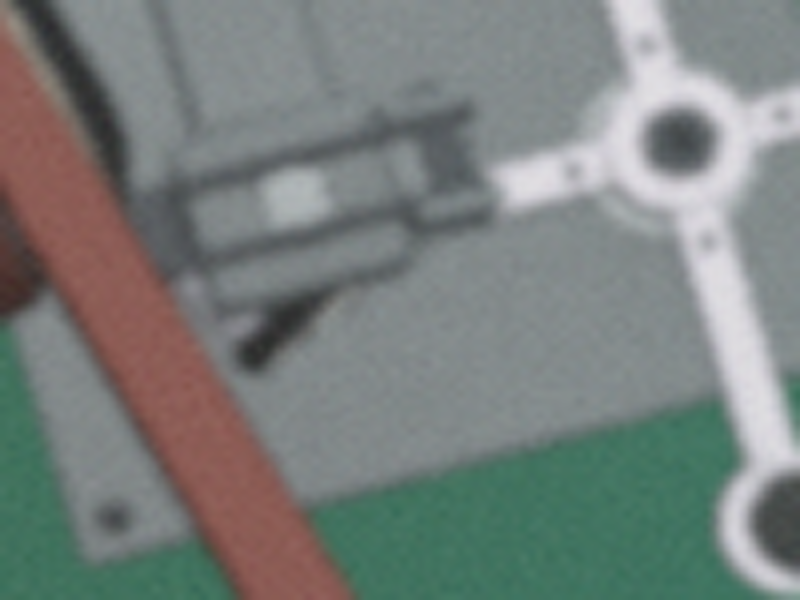

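```bash
python3 -c "
from plant import workorder; print(workorder.job_done())"
```

```text
the job is handed in; nothing more can be done
None
```

I turned the wheel clockwise about 184° with one shut fingertip, in two strokes on the bare arms, and the red stopper now stands under the plunger. I then pushed the lever down and handed the job in at 15.4 s plus a few camera calls, with the finger still pressing on it.

**Wheel:**
- The last camera fix before the lever push put the wheel about 0.3–0.4° from alignment with the plunger. That is under 1 mm at the stopper.
- A rougher reading from the wrist camera put it about 1° off.
- The last pictures show all the stoppers I could see in their seats. I did not re-measure the wheel after the lever push.

**Lever:**
- The fingertip is at 0.219 m, pushing with about 3.8 N.
- The depth image and the wrist network put the grip top at about 0.217–0.218 m, mid-green (band 0.207–0.227 m).
- I only approached from above, so the needle should not have come near red.

**What I could not confirm:**
- The dial face could not be read from any camera in this pose. The needle position, about 2.1–2.4 rad, is inferred from the lever height.
- The scene network's last results for the grip and the red stopper were clearly wrong: it placed them on other stoppers' seats. I ignored them in favour of the pictures and depth.
- The plunger tip was never detected by the networks.

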